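Fit the long divider into a half-lapped sorting box and latch it

ROBOT

A 7-joint arm with a two-finger parallel gripper is mounted at the origin on the work surface. World frame = base frame: x ahead of the robot, y to its left, z up, the work surface at z = 0. Lengths are in mm, angles in rad, forces in N, time in s.
With the tool pointing down it reaches from about 350 to 775 mm from the base axis. Payload 3.1 kg.
Tool frame: the origin (TCP) lies midway between the tips of the shut fingers; the grasp point (between the pads) lies 19 mm behind it; z points along the fingers, y is the line along which they close (so a half turn about z gives the same grasp; the last joint's range is limited). The gripper opens to 85 mm and grips with 20 to 120 N. Pads are 22 mm wide; open, the fingers measure 114 mm over their backs; the gripper's body (76 mm by 85 mm) begins 54 mm behind the grasp point. The pads swing forward as they close: fully open they stand 13 mm farther back than shut.
Start: joints at [-1.294, 0.311, 0.014, 1.512, -0.004, 1.319, -0.027], TCP at [172.358, 522.312, 231.304] pointing down, gripper open.
Joint ranges: [-2.7, 2.7], [-0.3, 1.91], [-1.27, 1.3], [0.12, 2.57], [-1.44, 4.58], [0.2, 2.03], [-3.05, 3.05]. Speed limits (rad/s): [2.79, 2.79, 3.14, 3.14, 3.14, 3.14, 3.14].

INTERFACE

Orientations are given as a unit quaternion [w, x, y, z].
In Python, from plant import bot gives the robot as it stands.
- The arm moves only by the tool play_rows, never from a script. Its argument "targets" is text: rows parted by semicolons, each of 7 numbers parted by spaces: the gripper's target within -1 to 1 (shut at 1, half-way at 0, fully open at -1), then the shift along the tool's x, y, z normalised to -1 to 1, where 1 is 80 mm, then the turn, a rotation vector about the tool's x, y, z normalised to -1 to 1, where 1 is pi/2 rad. In form: jaw tx ty tz rx ry rz; .... A call has 1 to 12 rows; each row is the pose to reach, as a shift and turn from the pose commanded when the call began, along the tool's axes at that moment; what a row does not reach only later rows make up. A row lasts 1/8 s, in which the tool goes at most 62.5 mm and 10.7 degrees, less where a joint would pass 70% of its speed; a pose out of reach is approached as far as the arm can. A call with a number of a shift or a turn outside -1 to 1 is refused whole. A call with a gripper value outside its range is refused whole. The fingers move at their own pace and stop on an object; "newtons" is the grip in N (left out, the last holds). Time passes only in rows, so rows that repeat a pose let the fingers close. It gives the time, the measured TCP pose, the force, the opening and the grip force at its end, in the units of the state.
- bot.get_state(): the state, without advancing time (a new reading comes with each control period).
- bot.camera(name): name is "scene" or "top" or "wrist"; returns a dict with "color" (384x512x3 uint8, blue, green, red), "mtx" (3x3 intrinsics, pixels), "rvec" (rotation vector, rad) and "tvec" (3), from world to camera coordinates, as OpenCV has them; the wrist camera has in their place "mount" (4x4, takes a point from camera to tool coordinates, whose origin is the TCP and whose axes are the flange's). Camera axes: x right, y down, z forward; pixel columns grow to the right and rows downward; lengths in mm; the calibration is good to about 2 mm. A picture is of the moment at which its call begins: read the wrist's pose just before it. There is no depth.
- bot.close_job(): hands the job in; it is judged then, once.
The state is a dict: "time": time; "joint_positions": joint angles; "joint_vel": joint speeds; "joint_efforts": joint torques, N m; "ee_pos": TCP position; "orientation": TCP orientation; "contact_force": force on the tool from outside, world axes, zero at the start; "moment": the same for the moment, N m; "opening": finger opening in mm; "grip_force": force on a finger pad.
Only numpy, scipy, OpenCV 4.12 (cv2) and the standard library are available. Lean on these libraries where they do the work, as an engineer would, in place of code of your own. Each camera call takes 0.05 s, during which the arm holds its last target. There are 200 camera calls.

TASK

Take the long notched divider by its raised grip and fit it into the wooden sorting box, teeth down, so that every notch straddles its cross partition and the divider sits fully home on the floor of the box. Feel your way in and lower it by hand: do not drop it in and do not force it, the thin plywood splits under a hard push. Then turn the wooden turn-button so that it points straight in over the end of the divider, let go, and leave everything else where it is.

Things in the scene. Friction and masses are not known exactly. Their poses are not given: they have to be found in the camera images.
- divider_center (a point): Centre of the long divider, a 10 mm plywood comb standing loose on its teeth on the bench: 222 mm long (its y), 10 mm thick (x), 86 mm high in all (z up), about 0.1 kg; this point is 43 mm above the tooth ends. Five teeth point down between four notches 8 mm wide, 24 mm high, at y = -75, -25, 25, 75 mm. The full-length body ends 46 mm above the tooth ends. Same either way round.
- divider_grip (a point): Middle of the top bar of the divider's raised grip (32 mm above the divider's centre): 70 mm long (y), 10 mm thick (x), 22 mm high (64 to 86 mm above the tooth ends), with a hand hole below it. This is what to take hold of, from above, across the 10 mm.
- tray: Open wooden sorting box on a rubber mat, fixed to the bench; origin on the bench under its middle. Outside 150 mm (x) by 276 mm (y), walls 9 mm, wall tops 55 mm above the bench. Four plywood cross partitions 6 mm thick run along x, 50 mm apart in y, tops at 55 mm. The divider goes in along the box's y, at x = 0. More than 40 N between divider and box or partitions splits the plywood.
- slot_line (a point): Point 31 mm above the bench on the box's middle (x = y = 0), at the height of the slot bottoms: each partition has at x = 0 a slot open at the top, 13 mm wide, from 55 down to 31 mm. The divider drops between the cheeks of these four slots until its teeth stand on the slot bottoms, and goes deeper only where all four notches (1 mm play each side) are over the partitions.
- box_floor (a point): Middle of the box's floor, 9 mm above the bench: home, the teeth stand on it (divider's centre 52 mm above the bench). The partitions were set by hand: as a set they are off the box's middle by up to 12 mm either way along y. They sit tight and do not shift; how far off is not told: slide the divider along the slots under light pressure until the notches drop over them.
- turn_button (a joint): Angle of the wooden turn-button on the box's +y end wall about an upright screw at the box's (0, 133.5 mm). 0: it lies along the end wall pointing to the box's -x; grows anticlockwise from above; 1.57: straight in (-y) over the divider's end. Light friction, stays where left; starts at -0.45 to 0.1. 14 mm wide, underside 57, top 65 mm above the bench: it passes over the divider only if that is home.
- turn_button_knob (a point): Middle of the upright round dowel knob, 12 mm diameter, on the free end of the turn-button, 40 mm from the screw; it stands from 65 to 89 mm above the bench (this point at 77 mm). Round, so it can turn within the fingers.
- spool_a: Small wooden spool, 24 mm diameter, 30 mm high, standing in an end cell of the box, to be left alone (origin under its middle).
- spool_b: A second such spool in the other end cell of the box, to be left alone.
- pencil_cup: White cup, 72 mm diameter, 100 mm high, with pencils to 150 mm; leave alone.
- glue_bottle: White bottle, 54 mm diameter, 150 mm high; leave alone.
- mallet: Wooden mallet lying on the bench, 260 mm long, 60 mm high; leave alone.
- sanding_block: Cork sanding block, 100 x 60 x 35 mm; leave alone.
- try_square: Try square lying flat at the side, 18 mm high; leave alone.
- spare_partition: Spare cross partition lying flat, 131 x 46 x 6 mm; not part of the job, leave alone.
Things that resemble listed ones, but are neither listed nor needed, are in the scene too. What is shaped like the part that bears divider_center but purple is not meant.

How it is judged:
By the outcome, as a careful person would: the job done as asked, in the order asked, and still so for the second after the job is handed in, with the robot touching nothing.
It also fails if it takes over 70 s, if anything falls off the work surface, if the arm or the gripper's body presses on something with over 40 N, if the wrist force passes 120 N, or if a joint passes its speed limit or range.

## Working session

There is one attempt and no reset: what is moved stays moved. The work goes in short steps, Python scripts to look and compute and a tool call to move; the robot and the scene stay as the last step left them, time stands still between calls to the robot, and variables do not carry over. Pictures are saved under pics/ and viewed, at most 13 in all, crops included, and the job is handed in when it is done.

Besides the shell and the picture viewer there is one more tool, called after "Request:" as name(argument=value, ...) on one line, values as JSON. play_rows: Moves the arm, as the interface text tells. Scaled input: -1 to 1 covers 80 mm each way for a shift and pi/2 rad each way for a turn. Its arguments: {"type":"object","properties":{"targets":{"type":"string"},"newtons":{"type":"number"}},"required":["targets"]}

```bash
mkdir -p pics; ls; cat > h.py <<'E'
import numpy as np, cv2, pickle
from scipy.spatial.transform import Rotation as R
def ray(c,u,v):
    """world ray origin, dir for fixed cam"""
    p=cv2.undistortPoints(np.array([[[u,v]]],float),np.array(c["mtx"],float),None)[0,0]
    if "mount" in c:
        M=np.array(c["mount"],float); q=np.array(c["q"]); Rw=R.from_quat(np.r_[q[1:],q[0]]).as_matrix()
        return Rw@M[:3,3]+np.array(c["p"]), Rw@M[:3,:3]@np.r_[p,1]
    Rm=cv2.Rodrigues(np.array(c["rvec"],float))[0]; t=np.array(c["tvec"],float).ravel()
    return -Rm.T@t, Rm.T@np.r_[p,1]
def onz(c,u,v,z):
    o,d=ray(c,u,v); return o+d*(z-o[2])/d[2]
def snap(bot,name,f):
    s=bot.get_state(); c=dict(bot.camera(name)); c["p"]=s["ee_pos"]; c["q"]=s["orientation"]
    cv2.imwrite(f"pics/{f}.png",c["color"]); pickle.dump(c,open(f"pics/{f}.pkl","wb")); return c
def load(f): return pickle.load(open(f"pics/{f}.pkl","rb"))
E
python3 - <<'E'
from h import *
from plant import bot
a=snap(bot,"top","top0"); b=snap(bot,"scene","scene0")
cv2.imwrite("pics/t0.png",cv2.resize(a["color"],(800,600)));cv2.imwrite("pics/s0.png",cv2.resize(b["color"],(800,600)))
print(bot.get_state()); print(a["mtx"],ray(a,256,192),ray(b,256,192))
E
```

```text
pics
{'time': 0.1, 'joint_positions': array([-1.2937126 ,  0.31166759,  0.01397011,  1.5128687 , -0.00443716,
        1.31917449, -0.02715791]), 'joint_vel': array([ 1.00121997e-05, -3.56412735e-03,  4.13660081e-04, -4.13649572e-03,
        2.90454455e-04,  5.25046097e-04,  8.58873976e-04]), 'joint_efforts': array([ 5.79139796e-04, -3.80850863e+01,  1.46393711e-01, -2.31241590e+01,
        1.23307662e-02,  8.13283667e-03, -7.27244696e-06]), 'ee_pos': array([172.14085157, 521.7018239 , 230.32890133]), 'orientation': array([-1.43166408e-04,  1.58652942e-01,  9.87333862e-01, -1.03378317e-03]), 'contact_force': array([-0.16771018,  0.24764769, -0.56385272]), 'moment': array([-0.0265688 , -0.01838561,  0.0303192 ]), 'grip_force': 0.0, 'opening': 85.59504993960121}
[[478.24555374   0.         254.06354353]
 [  0.         478.24555374 197.07338888]
 [  0.           0.           1.        ]] (array([ 312.15639611,   -1.74991202, 1387.24268841]), array([ 0.144635  , -0.00869461, -0.98951203])) (array([1173.79269816,  493.32508626, 1125.98710155]), array([-0.49791118, -0.3613943 , -0.78835267]))
```

View pics/t0.png

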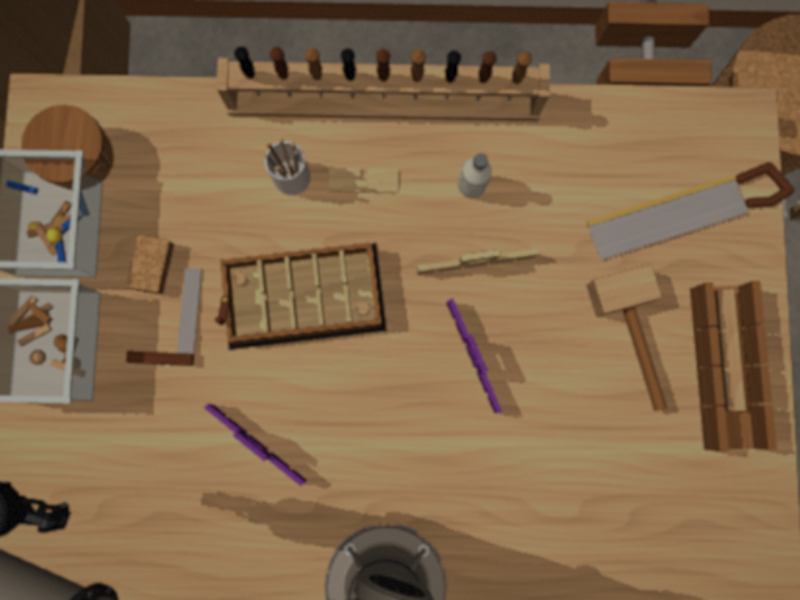

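View pics/s0.png

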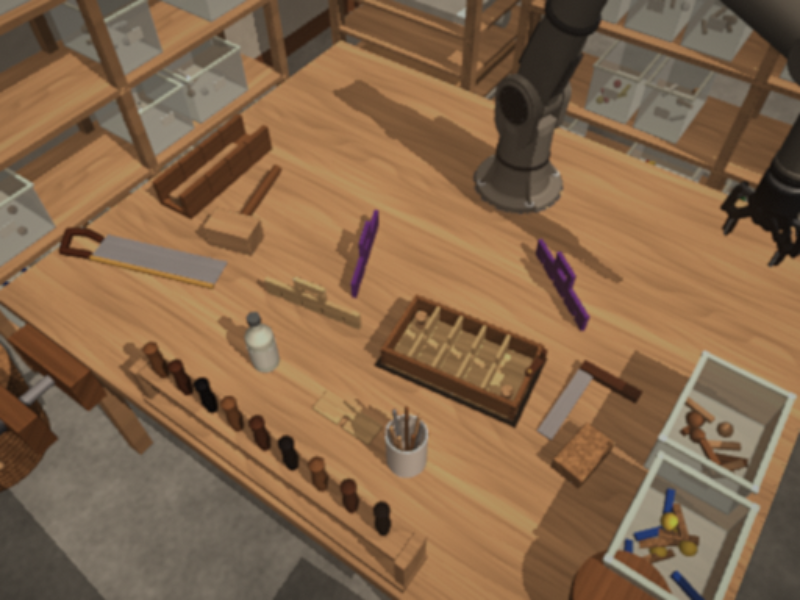

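Top view (800x600 scale): pale divider at (418–538, 250–272), sorting box at (225–383, 245–345) with its button at left (222, 310). The purple combs are decoys. Next, a coarse fix from these pixels.

```bash
python3 - <<'E'
from h import *
a=load("top0"); k=512/800
for n,u,v,z in [("divL",419,270,46),("divR",537,253,46),("grip",479,259,80),("tTL",222,262,55),("tTR",376,245,55),("tBR",384,327,55),("tBL",231,345,55),("btn",221,318,80)]:
    print(n,onz(a,u*k,v*k,z).round(1))
c=a["color"][145:235,125:355]; cv2.imwrite("pics/crop0.png",cv2.resize(c,None,fx=3.45,fy=3.45,interpolation=cv2.INTER_CUBIC))
E
```

```text
divL [564.1 -47.3  46. ]
divR [ 599.5 -263.1   46. ]
grip [ 579.5 -152.9   80. ]
tTL [570.9 310.   55. ]
tTR [607.2  31.8  55. ]
tBR [457.5  14.5  55. ]
tBL [420.6 286.8  55. ]
btn [465.8 301.1  80. ]
```

View pics/crop0.png

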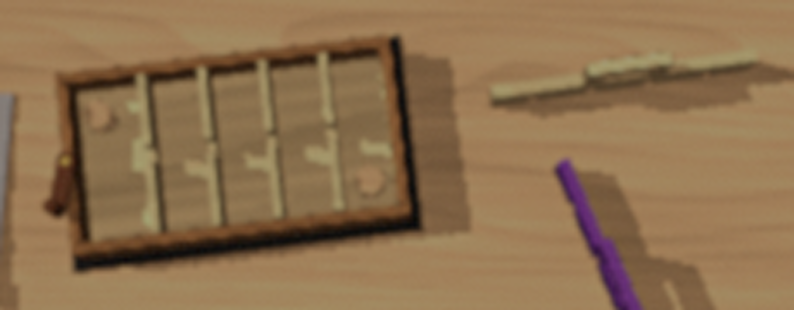

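Request:
play_rows(targets="-1 -0.5 -0.27 -0.1 0 0 0; -1 -1 -0.54 -0.2 0 0 0")

```text
time: 0.35
ee_pos: [235.0, 455.3, 246.7]
orientation: [-0.0, 0.158, 0.987, -0.001]
contact_force: [0.2, 0.6, 0.8]
opening: 85.4
grip_force: 0.0
```

Request:
play_rows(targets="-1 -0.5 -0.27 -0.1 0 0 0; -1 -1 -0.54 -0.2 0 0 0")

```text
time: 0.6
ee_pos: [297.9, 388.7, 263.1]
orientation: [-0.0, 0.159, 0.987, -0.0]
contact_force: [0.5, 0.6, 0.2]
opening: 85.4
grip_force: 0.0
```

Request:
play_rows(targets="-1 -0.5 -0.27 -0.1 0 0 0; -1 -1 -0.54 -0.2 0 0 0")

```text
time: 0.85
ee_pos: [360.3, 322.6, 279.1]
orientation: [-0.0, 0.159, 0.987, -0.0]
contact_force: [-0.1, 1.1, -0.1]
opening: 85.3
grip_force: 0.0
```

Request:
play_rows(targets="-1 -0.5 -0.27 -0.1 0 0 0; -1 -1 -0.54 -0.2 0 0 0")

```text
time: 1.1
ee_pos: [422.6, 256.6, 295.1]
orientation: [-0.0, 0.159, 0.987, -0.0]
contact_force: [-0.1, 1.1, -0.1]
opening: 85.4
grip_force: 0.0
```

Request:
play_rows(targets="-1 -0.5 -0.27 -0.1 0 0 0.12; -1 -1 -0.54 -0.2 0 0 0.24; -1 -1 -0.54 -0.2 0 0 0.36; -1 -1 -0.54 -0.2 0 0 0.48; -1 -1 -0.54 -0.2 0 0 0.6; -1 -1 -0.54 -0.2 0 0 0.7; -1 -1 -0.54 -0.2 0 0 0.7")

```text
time: 1.98
ee_pos: [484.2, 191.8, 310.8]
orientation: [-0.0, 0.65, 0.76, -0.001]
contact_force: [-0.6, 0.1, -0.9]
opening: 85.3
grip_force: 0.0
```

```bash
python3 - <<'E'
from h import *
from plant import bot
a=snap(bot,"wrist","w1"); s=bot.get_state(); print(s["time"],s["ee_pos"],s["orientation"],s["joint_positions"]); print(np.array(a["mount"]).round(3),a["mtx"])
cv2.imwrite("pics/w1v.png",cv2.resize(a["color"],(800,600)))
E
```

```text
2.025 [484.25000565 191.88259181 310.87504178] [-1.85209693e-04  6.50071621e-01  7.59872807e-01 -4.13392300e-04] [-0.77795218  0.23111133  0.46632959  1.44727437 -0.10341378  1.48848854
 -0.15829329]
[[ 1.00000e-03 -9.59000e-01 -2.84000e-01  7.22810e+01]
 [ 1.00000e+00  1.00000e-03  0.00000e+00  8.13000e-01]
 [-0.00000e+00 -2.84000e-01  9.59000e-01 -1.43539e+02]
 [ 0.00000e+00  0.00000e+00  0.00000e+00  1.00000e+00]] [[296.99036282   0.         253.25709358]
 [  0.         296.99036282 190.37723655]
 [  0.           0.           1.        ]]
```

View pics/w1v.png

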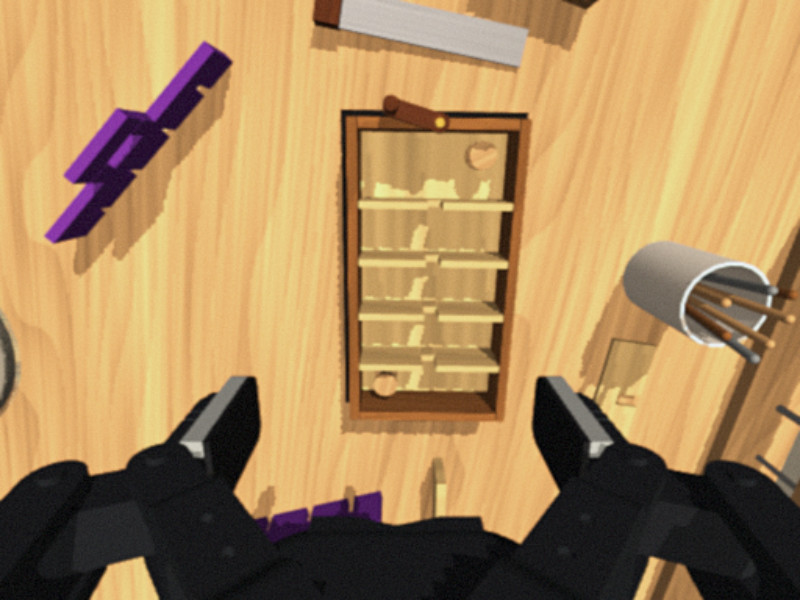

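The wrist view shows the box at (345–527, 117–418), slots near (434,204), (432,258), (430,310), (428,357), and the knob near (392,103). I'll zoom in for accuracy.

```bash
python3 - <<'E'
from h import *
a=load("w1"); c=a["color"][60:275,212:344].transpose(1,0,2)
cv2.imwrite("pics/w1c.png",cv2.resize(c,None,fx=3.7,fy=3.7,interpolation=cv2.INTER_CUBIC))
E
```

```text
(no output)
```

View pics/w1c.png

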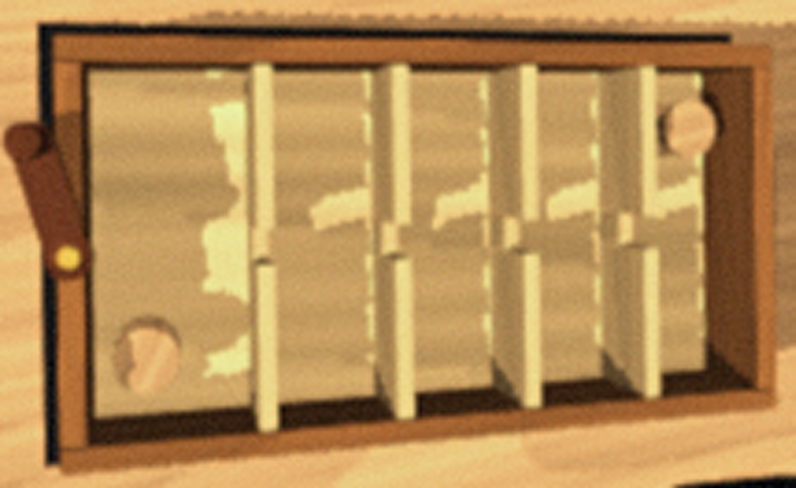

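The crop gives rim corners (53,37), (772,47), (773,404), (62,471). The slot gaps are at partitions X≈263, 399, 528, 649 with Y≈(230–264), (228–258), (220–253), (216–247). The knob top is at (27,138) and the screw at (68,258).

```bash
python3 - <<'E'
from h import *
a=load("w1")
P=lambda X,Y,z: onz(a,212+(Y+.5)/3.7-.5,60+(X+.5)/3.7-.5,z)[:2]
C=[P(*p,55) for p in [(53,37),(772,47),(773,404),(62,471)]]
print(np.round(C,1)); c=np.mean(C,0); d=(C[0]+C[3]-C[1]-C[2])/2
print("centre",c.round(1),"len",np.linalg.norm(d),"wid",np.linalg.norm(C[0]-C[3]),np.linalg.norm(C[1]-C[2]),"yaw",np.arctan2(-d[0],d[1]))
S=np.array([(P(263,230,55)+P(263,264,55))/2,(P(399,228,55)+P(399,258,55))/2,(P(528,220,55)+P(528,253,55))/2,(P(649,216,55)+P(649,247,55))/2])
m=S.mean(0); e=S[0]-S[3]; print(S.round(1),"slotmean",m.round(1),np.linalg.norm(e),"yaw",np.arctan2(-e[0],e[1]))
th=np.arctan2(-d[0],d[1]); yv=np.array([-np.sin(th),np.cos(th)]); xv=np.array([np.cos(th),np.sin(th)])
print("slots in tray",[( (s-c)@xv,(s-c)@yv) for s in S])
k=P(27,138,89); sc=P(68,258,66); r=sc-k; print("knob",k,"screw",sc,(k-c)@xv,(k-c)@yv,(sc-c)@xv,(sc-c)@yv,np.linalg.norm(r))
s=a; R0=R.from_quat(np.r_[a["q"][1:],a["q"][0]]).as_matrix(); print(R0.round(3))
D=np.array([580-484.2,-154-191.9,0]); print(R0.T@D)
E
```

```text
[[429.1 290.8]
 [467.6  17.2]
 [612.7  39.6]
 [575.3 310.8]]
centre [521.2 164.6] len 274.9879950143975 wid 147.5831194839118 146.76084970527796 yaw 0.138372418683629
[[512.1 232.7]
 [519.5 183.7]
 [526.  133.6]
 [532.9  83.4]] slotmean [522.6 158.4] 150.77763976025057 yaw 0.13863416106339302
slots in tray [(np.float64(0.37703801163722495), np.float64(68.73955097489689)), (np.float64(0.9312960150082104), np.float64(19.13510539560227)), (np.float64(0.45737646163049955), np.float64(-31.34559139137425)), (np.float64(0.4165029094326553), np.float64(-82.03808362053552))]
knob [462.81708615 300.71641893] screw [503.29195764 296.73998549] -39.05076209900904 142.87384336359227 0.4887680420930458 133.3526668947783 40.669733772541676
[[-0.154  0.988 -0.001]
 [ 0.988  0.154 -0.001]
 [-0.    -0.001 -1.   ]]
[-3.56520034e+02  4.14476039e+01  1.08075583e-01]
```

Request:
play_rows(targets="-1 -0.7 0 0 0 0 0; -1 -1 0 0 0 0 0")

```text
time: 2.28
ee_pos: [497.0, 109.0, 311.4]
orientation: [0.001, 0.652, 0.758, -0.001]
contact_force: [-0.2, 0.6, 0.2]
opening: 85.5
grip_force: 0.0
```

Request:
play_rows(targets="-1 -0.7 0 0 0 0 0; -1 -1 0 0 0 0 0")

```text
time: 2.52
ee_pos: [508.8, 29.4, 311.5]
orientation: [0.001, 0.652, 0.758, -0.001]
contact_force: [-0.1, 1.6, 0.6]
opening: 85.4
grip_force: 0.0
```

Request:
play_rows(targets="-1 -0.7 0.1 0.2 0 0 0; -1 -1 0.25 0.5 0 0 0")

```text
time: 2.78
ee_pos: [541.2, -46.8, 272.0]
orientation: [0.002, 0.652, 0.758, 0.0]
contact_force: [0.4, 0.4, -0.0]
opening: 85.3
grip_force: 0.0
```

Request:
play_rows(targets="-1 -0.7 0.1 0.2 0 0 0; -1 -1 0.25 0.5 0 0 0; -1 -1 0.25 0.5 0 0 0; -1 -1 0.25 0.5 0 0 0")

```text
time: 3.28
ee_pos: [572.8, -117.3, 231.5]
orientation: [-0.0, 0.65, 0.76, 0.0]
contact_force: [-0.0, 0.8, 0.4]
opening: 85.5
grip_force: 0.0
```

```bash
python3 - <<'E'
from h import *
from plant import bot
a=snap(bot,"wrist","w2"); s=bot.get_state(); print(s["time"],s["ee_pos"],s["orientation"])
cv2.imwrite("pics/w2v.png",cv2.resize(a["color"][:300,100:420],None,fx=2,fy=2,interpolation=cv2.INTER_CUBIC))
E
```

```text
3.325 [ 573.06452865 -116.84530692  232.0055438 ] [4.57564384e-05 6.50020897e-01 7.59915931e-01 7.79921261e-04]
```

View pics/w2v.png

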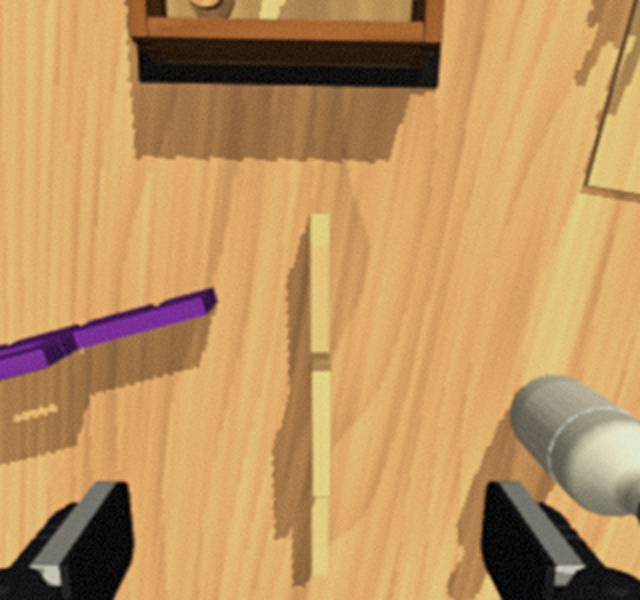

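The divider runs vertically in the crop: +y end at (319,213), grip top from (320,371) to (320,496), -y end at (320,573).

```bash
python3 - <<'E'
from h import *
a=load("w2"); P=lambda X,Y,z: onz(a,100+(X+.5)/2-.5,(Y+.5)/2-.5,z)
e1=P(319.5,213,46);e2=P(320,573,46);g1=P(320.5,371,86);g2=P(320.5,496,86)
for n,p in zip("e1 e2 g1 g2".split(),(e1,e2,g1,g2)): print(n,p.round(1))
print(np.linalg.norm(e1-e2),np.linalg.norm(g1-g2))
for p,q in ((e1,e2),(g1,g2)): d=p-q; print((p+q)/2, "yaw",np.arctan2(-d[0],d[1]))
# edge profile across the grip / ends
g=cv2.cvtColor(a["color"],cv2.COLOR_BGR2HSV)
for v in (115,140,200,235,255,275): print(v,a["color"][v,250:272,0].tolist())
E
```

```text
e1 [569.6 -48.5  46. ]
e2 [ 605.5 -266.7   46. ]
g1 [ 581.6 -123.8   86. ]
g2 [ 592.9 -192.7   86. ]
221.20608618325642 69.79153336917686
[ 587.57256363 -157.60483675   46.        ] yaw 0.16311701108036622
[ 587.22870026 -158.27067194   86.        ] yaw 0.16215056999019953
115 [106, 104, 93, 74, 69, 108, 126, 132, 131, 129, 132, 127, 129, 130, 120, 96, 93, 95, 93, 96, 99, 103]
140 [68, 59, 64, 60, 72, 95, 122, 125, 123, 119, 119, 121, 124, 120, 111, 103, 99, 105, 103, 93, 92, 89]
200 [71, 70, 67, 70, 70, 78, 118, 126, 132, 131, 133, 136, 134, 135, 128, 119, 103, 106, 95, 106, 103, 100]
235 [74, 77, 70, 69, 59, 74, 95, 128, 133, 128, 132, 131, 135, 142, 122, 108, 106, 106, 106, 96, 107, 104]
255 [66, 62, 67, 66, 70, 87, 123, 130, 128, 133, 127, 127, 133, 124, 110, 102, 107, 102, 106, 108, 111, 112]
275 [67, 64, 67, 64, 63, 80, 109, 127, 129, 129, 126, 124, 129, 129, 115, 108, 116, 117, 121, 124, 110, 121]
```

Request:
play_rows(targets="-1 -0.27 0.05 0.4 0 0 0; -1 -0.54 0.1 0.7 0 0 -0.005; -1 -0.54 0.1 1 0 0 -0.005; -1 -0.54 0.1 1 0 0 -0.005; -1 -0.54 0.1 1 0 0 -0.005", newtons=40)

```text
time: 3.95
ee_pos: [588.3, -158.7, 153.0]
orientation: [0.001, 0.647, 0.762, 0.001]
contact_force: [-0.5, 0.2, -0.2]
opening: 85.2
grip_force: 0.0
```

Request:
play_rows(targets="-1 0 0 0.3 0 0 0; -1 0 0 0.6 0 0 0; -1 0 0 0.9 0 0 0; -1 0 0 1 0 0 0; -1 0 0 1 0 0 0")

```text
time: 4.58
ee_pos: [587.8, -159.5, 72.2]
orientation: [0.0, 0.648, 0.762, 0.0]
contact_force: [-0.2, -0.0, -0.5]
opening: 85.5
grip_force: 0.0
```

```bash
python3 - <<'E'
from h import *
from plant import bot
a=snap(bot,"wrist","w3"); s=bot.get_state(); print(s["time"],s["ee_pos"],s["orientation"],s["contact_force"])
cv2.imwrite("pics/w3v.png",a["color"])
E
```

```text
4.625 [ 588.20234607 -159.88123952   72.699879  ] [1.04656754e-03 6.47942448e-01 7.61688370e-01 5.62697063e-04] [-0.11121004 -0.35063227  0.68447023]
```

View pics/w3v.png

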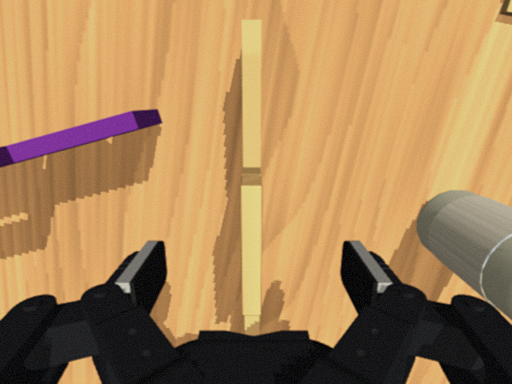

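The divider is centred between the fingers, grip top from (251,185) to (251,315). Descend and close.

Request:
play_rows(targets="-1 0 0 0.17 0 0 0; -0.3 0 0 0.17 0 0 0; 0.2 0 0 0.17 0 0 0; 0.6 0 0 0.17 0 0 0; 1 0 0 0.17 0 0 0; 1 0 0 0.17 0 0 0; 1 0 0 0.17 0 0 0; 1 0 0 0.17 0 0 0", newtons=40)

```text
time: 5.62
ee_pos: [587.3, -160.0, 58.0]
orientation: [0.0, 0.648, 0.761, 0.0]
contact_force: [0.2, -0.1, 2.0]
opening: 9.4
grip_force: 41.1
```

```bash
python3 - <<'E'
from h import *
from plant import bot
a=load("w3"); p=onz(a,251.5,185,86);q=onz(a,251.5,315,86);print(p,q,(p+q)/2,np.linalg.norm(p-q)); e=onz(a,252,20,46); print("end",e)
s=bot.get_state(); print(s)
E
```

```text
[ 582.01040206 -123.63933124   86.        ] [ 593.22471679 -192.92641483   86.        ] [ 587.61755943 -158.28287303   86.        ] 70.18875128261695
end [569.92846852 -48.504373    46.        ]
{'time': 5.625, 'joint_positions': array([-0.1393728 ,  0.6246714 ,  0.56368289,  1.58427335, -0.37062604,
        1.04064756,  0.68851731]), 'joint_vel': array([ 2.51522402e-04, -2.75548250e-04, -1.16786876e-03,  1.16119254e-03,
       -8.28356790e-04,  3.83538258e-05,  8.39964611e-04]), 'joint_efforts': array([-1.18511757e-01, -4.34742880e+01,  7.15085015e+00, -1.86787570e+01,
       -7.66020245e-02, -1.05397305e-01, -1.69464033e-04]), 'ee_pos': array([ 587.31266003, -160.00268881,   57.98930236]), 'orientation': array([2.31653220e-04, 6.48238553e-01, 7.61437270e-01, 9.22811890e-05]), 'contact_force': array([ 0.15028513, -0.0513386 ,  2.04695574]), 'moment': array([-0.00325156,  0.06792409, -0.02227469]), 'grip_force': 41.05807185173035, 'opening': 9.447795071044016}
```

Request:
play_rows(targets="1 0 0 -0.2 0 0 0; 1 0 0 -0.6 0 0 0; 1 0 0 -1 0 0 0")

```text
time: 6.0
ee_pos: [586.9, -159.7, 138.9]
orientation: [-0.0, 0.648, 0.761, -0.0]
contact_force: [0.9, 0.4, -0.9]
opening: 9.6
grip_force: 40.6
```

Request:
play_rows(targets="1 0.2 0 -0.2 0 0 0; 1 0.6 -0.02 -0.4 0 0 0; 1 1 -0.04 -0.4 0 0 0")

```text
time: 6.38
ee_pos: [571.5, -79.3, 170.9]
orientation: [0.0, 0.648, 0.762, 0.001]
contact_force: [0.5, 0.3, -1.0]
opening: 8.9
grip_force: 40.6
```

Request:
play_rows(targets="1 0.5 -0.02 0 0 0 0; 1 1 -0.04 0 0 0 0")

```text
time: 6.62
ee_pos: [554.0, -0.0, 169.3]
orientation: [-0.001, 0.648, 0.762, 0.0]
contact_force: [-0.0, 0.8, -0.5]
opening: 9.3
grip_force: 40.6
```

Request:
play_rows(targets="1 0.5 -0.02 0 0 0 0; 1 1 -0.04 0 0 0 0")

```text
time: 6.88
ee_pos: [537.8, 78.4, 169.4]
orientation: [-0.001, 0.648, 0.762, -0.0]
contact_force: [-0.2, 0.9, -0.6]
opening: 9.5
grip_force: 40.6
```

Request:
play_rows(targets="1 0.4 -0.02 0 0 0 0; 1 0.8 -0.04 0 0 0 0; 1 1 -0.04 0 0 0 0.014; 1 1 -0.04 0 0 0 0.014; 1 1 -0.04 0 0 0 0.014; 1 1 -0.04 0 0 0 0.014")

```text
time: 7.62
ee_pos: [523.5, 152.6, 169.8]
orientation: [0.0, 0.657, 0.754, -0.0]
contact_force: [0.3, -0.9, -1.1]
opening: 9.2
grip_force: 40.6
```

```bash
cat > st.py <<'E'
from h import *
from plant import bot
def goal(p,yaw):
    s=bot.get_state(); q=s["orientation"]; M=R.from_quat(np.r_[q[1:],q[0]]).as_matrix()
    y=np.arctan2(M[1,1],M[0,1])
    print("t",s["time"],"pos",s["ee_pos"].round(2),"yaw",round(y,4),"z-axis",M[:,2].round(4),"F",s["contact_force"].round(1),"M",s["moment"].round(2),"open",round(s["opening"],1))
    print("units",(M.T@(np.array(p)-s["ee_pos"])/80).round(3),"rz",round((y-yaw)/(np.pi/2),4))
E
python3 - <<'E'
from st import *
goal([522.8,156.7,170],.1385)
a=snap(bot,"wrist","w4"); cv2.imwrite("pics/w4v.png",cv2.resize(a["color"][:300,100:420],None,fx=2,fy=2,interpolation=cv2.INTER_CUBIC))
E
```

```text
t 7.625 pos [523.53 152.56 169.76] yaw 0.1363 z-axis [ 0.e+00 -6.e-04 -1.e+00] F [ 0.3 -0.9 -1.1] M [0.   0.05 0.01] open 9.2
units [ 0.053 -0.002 -0.003] rz -0.0014
```

View pics/w4v.png

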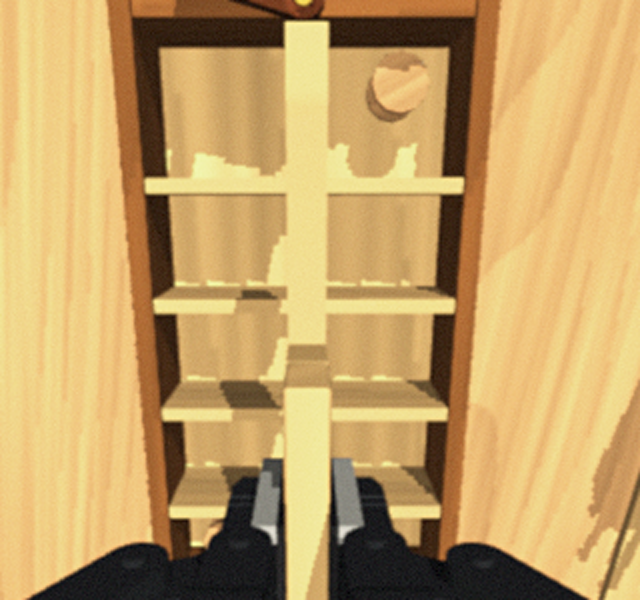

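The divider is held over the box, slightly covering the slots. Partition tops are at crop y≈186, 304, 412, 511; the divider end is at (307,21).

```bash
python3 - <<'E'
from h import *
a=load("w4"); P=lambda X,Y,z: onz(a,100+(X+.5)/2-.5,(Y+.5)/2-.5,z)[:2]
th=.1385; yv=np.array([-np.sin(th),np.cos(th)]); xv=np.array([np.cos(th),np.sin(th)]); o=np.array([522.6,158.4])
t=np.array(a["p"])[:2]
parts=[(P(l,y,55)+P(r,y,55))/2-o for l,r,y in [(146,463,186),(155,455,304.5),(163,448,412.5),(172,441,511)]]
print([(p@xv,p@yv) for p in parts], np.mean([p@yv for p in parts]))
e=P(307,21,157.8)-t; print("end rel tcp",e@xv,e@yv)
print("wall side mid", [((P(l,y,55)+P(r,y,55))/2-o)@xv for l,r,y in [(124,481,186),(146,464,450)]])
print("grip top mid", [(P(x,y,197.8)-t)@xv for x,y in [(308.5,395),(308.5,480)]])
E
```

```text
[(np.float64(0.059875224129762185), np.float64(73.87762855095514)), (np.float64(0.15265645017624907), np.float64(24.68414520849108)), (np.float64(0.26736450323597527), np.float64(-25.312556892205023)), (np.float64(0.6474286116197794), np.float64(-75.95056440595991))] -0.6753368846796768
end rel tcp 1.0307109176527884 113.11456870163205
wall side mid [np.float64(-0.7667556275131064), np.float64(-0.006453239483733231)]
grip top mid [np.float64(1.2341299837149386), np.float64(1.2220341153234913)]
```

Request:
play_rows(targets="1 0.03 -0.01 0.1 0 0 0; 1 0.046 -0.01 0.3 0 0 -0.0014; 1 0.046 -0.01 0.5 0 0 -0.0014; 1 0.046 -0.01 0.64 0 0 -0.0014; 1 0.046 -0.01 0.64 0 0 -0.0014; 1 0.046 -0.01 0.64 0 0 -0.0014")

```text
time: 8.43
ee_pos: [522.6, 157.5, 118.8]
orientation: [0.0, 0.656, 0.755, 0.0]
contact_force: [0.9, 0.5, -0.4]
opening: 9.4
grip_force: 40.5
```

```bash
python3 - <<'E'
from st import *
goal([522.2,156.1,92],.1385)
E
```

```text
t 8.425 pos [522.57 157.48 118.76] yaw 0.1404 z-axis [ 8.e-04  0.e+00 -1.e+00] F [ 0.9  0.5 -0.4] M [-0.01  0.01  0.06] open 9.4
units [-0.016 -0.007  0.335] rz 0.0012
```

Request:
play_rows(targets="1 -0.01 -0.006 0.05 0 0 0.001; 1 -0.01 -0.006 0.1 0 0 0.001; 1 -0.01 -0.006 0.15 0 0 0.001; 1 -0.01 -0.006 0.2 0 0 0.001; 1 -0.01 -0.006 0.2 0 0 0.001")

```text
time: 9.05
ee_pos: [521.4, 156.6, 102.0]
orientation: [-0.0, 0.656, 0.754, -0.0]
contact_force: [-0.2, 0.4, -1.2]
opening: 9.1
grip_force: 40.6
```

Request:
play_rows(targets="1 0 0 0.03 0 0 0; 1 0 0 0.06 0 0 0; 1 0 0 0.09 0 0 0; 1 0 0 0.12 0 0 0; 1 0 0 0.12 0 0 0")

```text
time: 9.68
ee_pos: [521.5, 156.7, 92.6]
orientation: [-0.0, 0.656, 0.755, -0.0]
contact_force: [-0.1, 0.6, -1.5]
opening: 9.7
grip_force: 40.6
```

```bash
python3 - <<'E'
from st import *
goal([522.2,156.1,89],.1385)
E
```

```text
t 9.675 pos [521.53 156.65  92.62] yaw 0.139 z-axis [-5.e-04 -2.e-04 -1.e+00] F [-0.1  0.6 -1.5] M [-0.01  0.01 -0.04] open 9.7
units [-0.008  0.007  0.045] rz 0.0003
```

Request:
play_rows(targets="1 -0.004 0.003 0.015 0 0 0; 1 -0.004 0.003 0.03 0 0 0; 1 -0.004 0.003 0.045 0 0 0; 1 -0.004 0.003 0.06 0 0 0; 1 -0.004 0.003 0.06 0 0 0")

```text
time: 10.3
ee_pos: [521.9, 156.4, 88.0]
orientation: [-0.0, 0.656, 0.754, -0.0]
contact_force: [-0.2, 0.6, -1.5]
opening: 9.3
grip_force: 40.6
```

Request:
play_rows(targets="1 0 0 0.01 0 0 0; 1 0 0 0.02 0 0 0; 1 0 0 0.03 0 0 0; 1 0 0 0.03 0 0 0")

```text
time: 10.8
ee_pos: [522.0, 156.4, 85.6]
orientation: [-0.0, 0.656, 0.755, -0.0]
contact_force: [0.0, 0.0, -1.7]
opening: 9.4
grip_force: 40.6
```

Request:
play_rows(targets="1 0 0 0.02 0 0 0; 1 0 0 0.04 0 0 0; 1 0 0 0.06 0 0 0; 1 0 0 0.08 0 0 0; 1 0 0 0.08 0 0 0")

```text
time: 11.42
ee_pos: [521.9, 156.4, 79.1]
orientation: [-0.0, 0.656, 0.754, -0.0]
contact_force: [0.9, -0.1, -0.6]
opening: 8.9
grip_force: 40.6
```

Notches are over the partitions; lower gently to the floor (TCP ≈ 67).

Request:
play_rows(targets="1 0 0 0.02 0 0 0; 1 0 0 0.04 0 0 0; 1 0 0 0.06 0 0 0; 1 0 0 0.08 0 0 0; 1 0 0 0.1 0 0 0; 1 0 0 0.115 0 0 0; 1 0 0 0.115 0 0 0")

```text
time: 12.3
ee_pos: [521.9, 156.4, 70.0]
orientation: [-0.0, 0.656, 0.755, -0.0]
contact_force: [-0.3, 0.2, -0.8]
opening: 9.3
grip_force: 40.6
```

Request:
play_rows(targets="1 0 0 0.007 0 0 0; 1 0 0 0.014 0 0 0; 1 0 0 0.014 0 0 0")

```text
time: 12.68
ee_pos: [522.0, 156.4, 69.0]
orientation: [-0.0, 0.656, 0.754, -0.0]
contact_force: [-0.0, 0.5, -1.6]
opening: 9.3
grip_force: 40.6
```

Request:
play_rows(targets="1 0 0 0.007 0 0 0; 1 0 0 0.014 0 0 0; 1 0 0 0.02 0 0 0; 1 0 0 0.02 0 0 0")

```text
time: 13.18
ee_pos: [522.0, 156.4, 67.3]
orientation: [-0.0, 0.656, 0.755, -0.0]
contact_force: [0.4, -0.7, -1.6]
opening: 9.2
grip_force: 40.6
```

Request:
play_rows(targets="1 0 0 0.007 0 0 0; 1 0 0 0.013 0 0 0; 1 0 0 0.013 0 0 0")

```text
time: 13.55
ee_pos: [522.2, 156.4, 67.0]
orientation: [0.0, 0.656, 0.754, 0.0]
contact_force: [-0.5, -0.5, 4.1]
opening: 9.3
grip_force: 41.5
```

Request:
play_rows(targets="0.8 0 0 0 0 0 0; 0.4 0 0 0 0 0 0; -0.2 0 0 0 0 0 0; -0.5 0 0 0 0 0 0; -0.5 0 0 0 0 0 0; -0.5 0 0 -0.15 0 0 0; -0.5 0 0 -0.5 0 0 0; -0.5 0 0 -1 0 0 0; -0.5 0 0 -1 0 0 0", newtons=20)

```text
time: 14.68
ee_pos: [525.3, 156.8, 150.8]
orientation: [0.002, 0.656, 0.754, 0.004]
contact_force: [0.3, 0.2, -0.9]
opening: 63.9
grip_force: 0.0
```

```bash
python3 - <<'E'
from st import *
goal([462.3,300.7,147],.1385)
a=snap(bot,"wrist","w5"); cv2.imwrite("pics/w5v.png",cv2.resize(a["color"][:300,100:420],None,fx=2,fy=2,interpolation=cv2.INTER_CUBIC))
E
```

```text
t 14.675 pos [525.3  156.82 150.8 ] yaw 0.1387 z-axis [ 0.0087  0.0031 -1.    ] F [ 0.3  0.2 -0.9] M [-0.01 -0.01  0.01] open 63.9
units [ 1.89  -0.532  0.046] rz 0.0001
```

View pics/w5v.png

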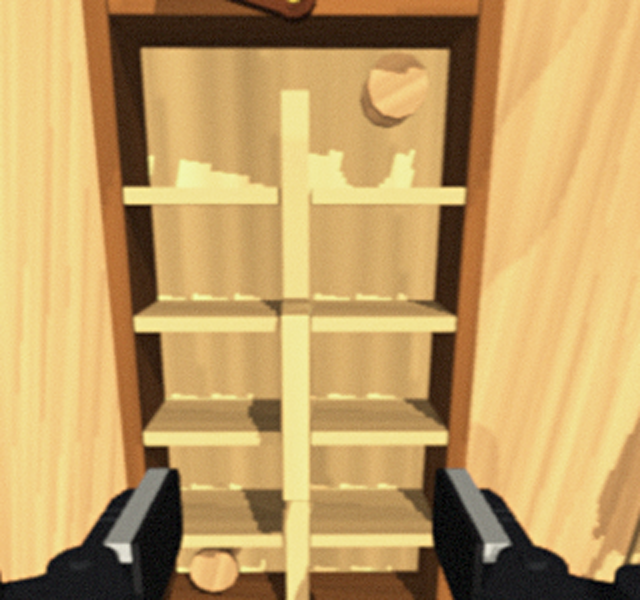

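The divider sits home, its body top flush with the partition tops, and both spools are untouched. Now to the knob.

Request:
play_rows(targets="-0.5 0.5 -0.12 0 0 0 0; -0.5 0.95 -0.25 0 0 0 0")

```text
time: 14.98
ee_pos: [490.7, 229.4, 145.6]
orientation: [-0.0, 0.657, 0.754, -0.001]
contact_force: [-0.4, 0.2, 0.4]
opening: 63.8
grip_force: 0.0
```

Request:
play_rows(targets="-0.5 0.5 -0.12 0 0 0 0; -0.5 0.94 -0.25 0 0 0 0; -0.5 0.94 -0.25 0 0 0 0; -0.5 0.94 -0.25 0 0 0 0; -0.5 0.94 -0.25 0 0 0 0")

```text
time: 15.6
ee_pos: [462.2, 298.6, 146.2]
orientation: [0.0, 0.657, 0.753, -0.0]
contact_force: [-0.2, 0.2, -0.7]
opening: 64.4
grip_force: 0.0
```

```bash
python3 - <<'E'
from st import *
goal([462.3,300.7,72],.1385)
a=snap(bot,"wrist","w6"); cv2.imwrite("pics/w6v.png",a["color"])
E
```

```text
t 15.6 pos [462.24 298.61 146.17] yaw 0.1359 z-axis [ 1.0e-04 -1.2e-03 -1.0e+00] F [-0.2  0.2 -0.7] M [ 0.   -0.01  0.  ] open 64.4
units [0.027 0.004 0.927] rz -0.0016
```

View pics/w6v.png

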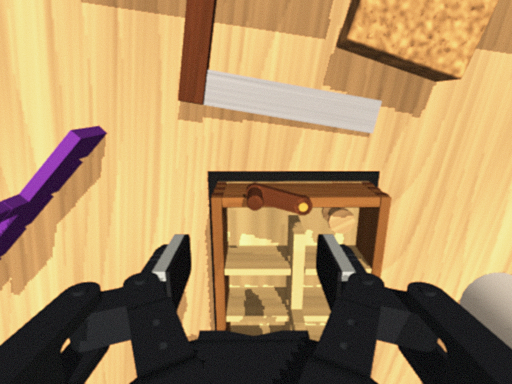

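Knob between the fingers near (257,200) (top), screw at (303,207).

```bash
python3 - <<'E'
from h import *
a=load("w6")
print(onz(a,256,201,89),onz(a,255,192,66),"screw",onz(a,303.5,207.5,66))
c=a["color"][175:225,235:320]; h=cv2.cvtColor(c,cv2.COLOR_BGR2HSV)
print(c[:,20].tolist()[5:40])
E
```

```text
[464.3890597  303.76438394  89.        ] [463.84988888 303.40095613  66.        ] screw [504.04494422 295.86266044  66.        ]
[[34, 40, 45], [49, 67, 92], [50, 83, 120], [27, 49, 85], [21, 41, 82], [35, 58, 113], [30, 60, 118], [33, 53, 94], [17, 38, 70], [23, 39, 74], [25, 40, 79], [23, 42, 76], [16, 38, 71], [15, 35, 72], [26, 41, 78], [29, 54, 99], [35, 62, 131], [40, 72, 137], [33, 67, 131], [32, 60, 121], [34, 60, 119], [28, 58, 115], [32, 59, 117], [34, 61, 116], [33, 63, 119], [36, 62, 118], [31, 56, 115], [34, 60, 117], [23, 51, 109], [35, 64, 120], [73, 115, 159], [97, 157, 200], [104, 170, 210], [106, 166, 206], [106, 168, 209]]
```

Request:
play_rows(targets="-0.5 0.04 0.017 0.2 0 0 0; -0.5 0.04 0.017 0.5 0 0 0; -0.5 0.04 0.017 0.8 0 0 0; -0.5 0.04 0.017 0.94 0 0 0; -0.5 0.04 0.017 0.94 0 0 0; 0.2 0.04 0.017 0.94 0 0 0; 0.6 0.04 0.017 0.94 0 0 0; 1 0.04 0.017 0.94 0 0 0; 1 0.04 0.017 0.94 0 0 0; 1 0.04 0.017 0.94 0 0 0", newtons=25)

```text
time: 16.9
ee_pos: [462.5, 304.3, 71.8]
orientation: [-0.0, 0.656, 0.755, 0.0]
contact_force: [-1.8, -0.1, 5.2]
opening: 10.4
grip_force: 24.6
```

```bash
python3 - <<'E'
from st import *
goal([502.7,296.8,71],.1385)
E
```

```text
t 16.9 pos [462.46 304.28  71.82] yaw 0.1392 z-axis [ 3.e-04  8.e-04 -1.e+00] F [-1.8 -0.1  5.2] M [-0.09  0.39 -0.07] open 10.4
units [-0.162  0.485  0.01 ] rz 0.0004
```

Request:
play_rows(targets="1 -0.08 -0.01 0 0 0 0; 1 -0.16 -0.015 0 0 0 0; 1 -0.235 -0.006 0 0 0 0; 1 -0.31 0.008 0 0 0 0; 1 -0.38 0.036 0 0 0 0; 1 -0.445 0.073 0 0 0 0; 1 -0.445 0.073 0 0 0 0")

```text
time: 17.77
ee_pos: [472.2, 267.7, 71.5]
orientation: [-0.0, 0.657, 0.754, -0.001]
contact_force: [-3.2, -0.9, 8.2]
opening: 10.6
grip_force: 25.1
```

Request:
play_rows(targets="1 -0.057 0.048 0 0 0 0; 1 -0.109 0.101 0 0 0 0; 1 -0.15 0.165 0 0 0 0; 1 -0.185 0.231 0 0 0 0; 1 -0.2 0.28 0 0 0 0; 1 -0.21 0.327 0 0 0 0; 1 -0.213 0.37 0 0 0 0; 1 -0.215 0.412 0 0 0 0; 1 -0.215 0.412 0 0 0 0; 1 -0.215 0.412 0 0 0 0")

```text
time: 19.02
ee_pos: [507.1, 251.7, 70.6]
orientation: [0.001, 0.657, 0.754, -0.004]
contact_force: [-3.3, -5.0, 5.4]
opening: 10.5
grip_force: 25.9
```

```bash
python3 - <<'E'
from st import *
goal([502.7+.138*40,296.8-.99*40,71],.1385)
E
```

```text
t 19.025 pos [507.12 251.74  70.55] yaw 0.1367 z-axis [-0.0037 -0.0069 -1.    ] F [-3.3 -5.   5.4] M [-1.13  0.71  0.14] open 10.5
units [ 0.066  0.023 -0.006] rz -0.0012
```

Request:
play_rows(targets="1 0.03 0.012 0 0 0 0; 1 0.05 0.022 0 0 0 0; 1 0.05 0.022 0 0 0 0; 1 0.05 0.022 0 0 0 0")

```text
time: 19.52
ee_pos: [509.6, 252.5, 70.6]
orientation: [0.003, 0.658, 0.753, -0.005]
contact_force: [-2.6, -9.0, 5.9]
opening: 10.8
grip_force: 26.0
```

```bash
python3 - <<'E'
from st import *
goal([502.7+.138*40,296.8-.99*40,71],.1385)
E
```

```text
t 19.525 pos [509.57 252.54  70.56] yaw 0.1343 z-axis [-0.0023 -0.0111 -0.9999] F [-2.6 -9.   5.9] M [-1.94  0.45  0.15] open 10.8
units [ 0.06  -0.009 -0.006] rz -0.0027
```

Request:
play_rows(targets="1 -0.03 -0.004 0 0 0 0; 1 -0.06 -0.008 0 0 0 0; 1 -0.06 -0.008 0 0 0 0; 1 -0.06 -0.008 0 0 0 0")

```text
time: 20.02
ee_pos: [509.5, 252.6, 70.6]
orientation: [0.001, 0.657, 0.754, -0.002]
contact_force: [-0.8, -6.6, 2.6]
opening: 10.7
grip_force: 25.7
```

```bash
python3 - <<'E'
from st import *
goal([502.7+.138*40,296.8-.99*40,71],.1385)
E
```

```text
t 20.025 pos [509.54 252.58  70.62] yaw 0.1372 z-axis [-7.0e-04 -5.1e-03 -1.0e+00] F [-0.8 -6.6  2.6] M [-1.38  0.13  0.05] open 10.7
units [ 0.059 -0.008 -0.005] rz -0.0008
```

Request:
play_rows(targets="1 -0.03 -0.004 0 0 0 0; 1 -0.07 -0.007 0 0 0 0; 1 -0.07 -0.007 0 0 0 0; 1 -0.07 -0.007 0 0 0 0")

```text
time: 20.52
ee_pos: [509.1, 252.4, 70.7]
orientation: [-0.001, 0.656, 0.755, 0.0]
contact_force: [0.8, 3.6, -4.0]
opening: 10.7
grip_force: 25.2
```

Request:
play_rows(targets="0.9 0 0 0 0 0 0; 0.6 0 0 0 0 0 0; 0.2 0 0 0 0 0 0; -0.2 0 0 0 0 0 0; -0.4 0 0 0 0 0 0; -0.4 0 0 0 0 0 0; -0.4 0 0 -0.2 0 0 0; -0.4 0 0 -0.6 0 0 0; -0.4 0 0 -1 0 0 0; -0.4 0 0 -1 0 0 0; -0.4 0 0 -1 0 0 0; -0.4 0 0 -1 0 0 0")

```text
time: 22.02
ee_pos: [508.7, 250.5, 150.1]
orientation: [-0.0, 0.656, 0.755, -0.001]
contact_force: [-0.4, 0.5, -0.1]
opening: 59.7
grip_force: 0.0
```

Request:
play_rows(targets="-0.4 -0.3 0 -0.4 0 0 0; -0.4 -0.6 0 -1 0 0 0; -0.4 -0.6 0 -1 0 0 0; -0.4 -0.6 0 -1 0 0 0")

```text
time: 22.52
ee_pos: [515.4, 203.6, 230.1]
orientation: [-0.001, 0.656, 0.755, -0.001]
contact_force: [0.3, 0.4, 0.2]
opening: 59.6
grip_force: 0.0
```

```bash
python3 - <<'E'
from st import *
goal([0,0,0],.1385)
a=snap(bot,"wrist","w7"); cv2.imwrite("pics/w7v.png",cv2.resize(a["color"][:300,100:420],None,fx=2,fy=2,interpolation=cv2.INTER_CUBIC))
E
```

```text
t 22.525 pos [515.44 203.57 230.09] yaw 0.1392 z-axis [-0.002  0.    -1.   ] F [0.3 0.4 0.2] M [ 0.04  0.06 -0.01] open 59.6
units [-1.627 -6.728  2.889] rz 0.0005
```

View pics/w7v.png

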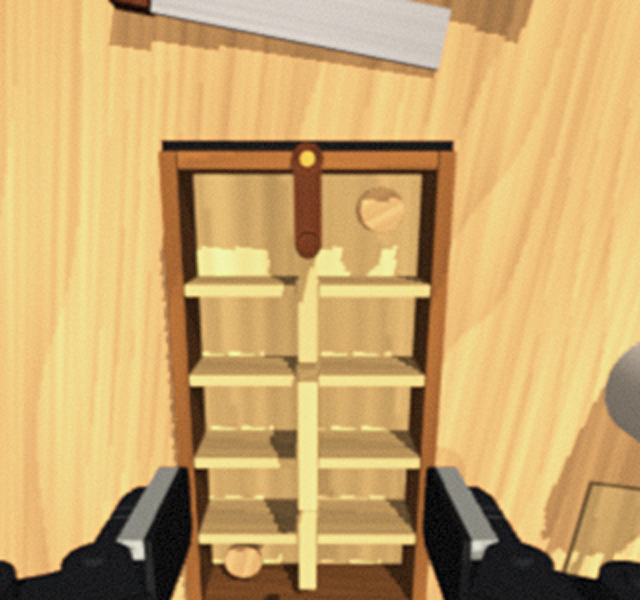

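The button points straight in, from the screw at (307,158) to the knob at (308,245), over the divider's end. The divider is home and the gripper is clear.

```bash
python3 -c "
from plant import bot
print(bot.close_job())"
```

```text
the job is handed in; nothing more can be done
None
```

The divider is home on the box floor with its notches over the partitions, the turn-button points straight in over its end, and the job was handed in at about 22.5 s with the gripper clear; no verdict came back.

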